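# Torque an anchor bolt until the wrench clicks

## Robot

A 7-joint arm with a two-finger parallel gripper is mounted at the origin on the work surface. World frame = base frame: x ahead of the robot, y to its left, z up, the work surface at z = 0. Lengths are in mm, angles in degrees, forces in N, time in s.
With the tool pointing down it reaches from about 400 to 925 mm from the base axis. Payload 4.1 kg.
Tool frame: the origin (TCP) lies on the centre line of the jaws, within the pads' length; the fingertips stand 11 mm ahead of it and the grasp point (between the pads) lies 8 mm behind it; z points along the fingers, y is the direction in which the jaws open and shut (so a half turn about z gives the same grasp; the last joint's range is limited). The gripper opens to 85 mm and grips with 20 to 120 N. Pads are 22 mm wide; open, the fingers measure 114 mm over their backs; the gripper's body (76 mm by 85 mm) begins 54 mm behind the grasp point. The pads swing forward as they close: fully open they stand 13 mm farther back than shut.
Start: joints at [58.442, 22.827, 2.584, 88.041, -1.071, 69.15, -2.905], TCP at [283.82, -584.797, 242.347] pointing down, gripper open.
Joint ranges: [-161.44, 161.44], [-28.35, 127.94], [-78.24, 83.42], [0, 140.83], [-78.03, 258.03], [13.02, 114.36], [-168.23, 168.23]. Speed limits (degrees/s): [147.25, 147.25, 180, 180, 180, 180, 180].

## Interface

Orientations are given as a 3x3 rotation matrix whose columns are the frame's x, y, z axes.
In Python, from plant import robot, fingers, solver, status, imaging, order gives the robot as it stands. Calls block until the motion is done:
- robot.move_to(position, orientation): joint-space move of the TCP to a pose.
- robot.move_linear(position, ori=None, v=150, guard=None): straight line of the TCP; ori=None keeps the orientation; v is the mean speed in mm/s. With guard (N) it stops when the force on the tool has changed by that much, and returns True; else False.
- robot.set_joints(angles): joint-space move.
- fingers.open_gripper() and fingers.gripper_close(grasp_force=None): open the fingers fully, or close them until they stop; grasp_force is the grip in N (None keeps the last).
- robot.sleep(seconds).
- solver.solve_ik(position, orientation): joint angles nearest the present ones, or None.
- status.state(): the state.
- imaging.snapshot(name): name is "scene" or "top" or "wrist"; returns a dict with "pixels" (400x640x3 uint8, red, green, blue), "fov_y" (degrees; the focal length in pixels is half the picture's height over the tangent of half this angle, whatever the lens; pixels are square), "cx", "cy" (the principal point, pixels), "eye" and "rotation" of the camera in the world. Camera axes: x right, y up, looking along -z (the intrinsics and any distortion apply to the point x, -y, -z); pixel columns grow to the right and rows downward; lengths in mm; the calibration is good to about 2 mm. A picture is of the moment at which its call begins. There is no depth.
A pose or a line that the arm cannot do raises robot.MotionError and nothing moves.
- order.job_done(): hands the job in, once; it reports no verdict.
The state is a dict: "time": time; "joint_pos": joint angles; "joint_vel": joint speeds; "joint_torque": joint torques, N m; "ee_pos": TCP position; "ee_rot": TCP orientation; "force": force on the tool from outside, world axes, zero at the start; "moment": the same for the moment, N m; "width": finger opening in mm.
Only numpy, scipy, OpenCV 4.12 (cv2) and the standard library are available. Lean on these libraries where they do the work, as an engineer would, in place of code of your own. Each camera call takes 0.05 s, during which the arm holds its last target.

## Task

Swing the torque wrench (the tubular one with the black rubber grip, already seated on its anchor bolt) clockwise, seen from above, until the bolt is tight and the wrench breaks over at its pivot with a click. Stop at once, do not push the handle on past the click, and let go, leaving the handle broken over where it stopped. Leave the flat ring spanner on the other footing alone.

Things in the scene. Friction and masses are not known exactly. Their poses are not given: they have to be found in the camera images.
- wrench_grip (a point): Middle of the torque wrench's round black rubber grip (28 mm diameter, 115 mm long), on its axis, 95 mm above the table, 182 mm from the bolt axis. x points along the level handle to the bolt, y across it, z up. From the bolt: steel head 38 mm across (top 112 mm high), pivot 30 mm from the axis, steel tube, grip, end cap; 254 mm in all, longer and thicker than the spanner.
- bolt_axis (a point): Fixed vertical axis about which wrench and bolt turn, given at handle height, 95 mm above the table. Below it stands a concrete footing 120 x 110 mm, 50 mm high, with a 6 mm steel base plate; a black angle column (top 106 mm above the table) stands on the side away from the handle.
- bolt (a joint): Angle of bolt and wrench head, rad; grows clockwise seen from above. Starts between 0.1 and 0.55 and turns lightly (about 2 N at the grip) until the bolt is tight at 0.9, where it stops hard.
- breakover (a joint): Angle of the handle at its pivot relative to the head, rad; 0 is straight, grows clockwise. Stays 0 until the bolt is tight; then a push of about 15 N at mid-grip breaks it over and the force falls fast (8 N at 0.1, 2 N at 0.2; a firm pinch blurs this: about 9 to 5 N). 0.05 to 0.30 is clicked and stopped; more is too far; hard stop at 0.40. It stays where left, no spring-back.
- spanner_mid (a point): Not to be moved: a plain flat ring spanner of bare metal, 185 mm long, shank 14 mm wide and 7 mm thick, seated on the bolt of the other, identical footing. This point is the middle of its shank, 76 mm above the table and 80 mm from its bolt axis; x points along the shank to its bolt.

How it is judged (in metres and radians):
On the way:
1. the bolt is tight (past 0.86 rad) and the wrench has clicked (broken over by more than 0.05 rad) (value of joint bolt above 0.86 rad and value of joint breakover above 0.05 rad), for 0.1 s.
At the end, for the whole second after the job is handed in: The bolt is tight (joint bolt above 0.86 rad), the torque wrench is left broken over by 0.05 to 0.30 rad, at rest and let go, and the ring spanner is within 15 mm of where it was (all of step 1 and value of joint breakover below 0.3 rad and velocity of joint bolt between -0.05 and 0.05 rad/s and velocity of joint breakover between -0.05 and 0.05 rad/s and distance of spanner_mid from where it was at the start of the episode below 0.015 m); the robot touches nothing.
It fails at once if the handle is pushed on past the click (broken over by more than 0.30 rad) (value of joint breakover above 0.3 rad).
It fails at once if the ring spanner is moved by more than 15 mm (distance of spanner_mid from where it was at the start of the episode above 0.015 m).
It also fails if it takes over 48 s, if anything falls off the work surface, if the arm or the gripper's body presses on something with over 40 N, if the wrist force passes 120 N, or if a joint passes its speed limit or range.

## Working session

There is one attempt and no reset: what is moved stays moved. The work goes in short steps, each a Python script; the robot and the scene stay as the last script left them, time stands still between calls to the robot, and variables do not carry over. Pictures are saved under pics/ and viewed, and the job is handed in when it is done.

```bash
ls; mkdir -p pics
python3 - <<'E'
from plant import robot, fingers, solver, status, imaging, order
import cv2
for n in("scene","top","wrist"):
    s=imaging.snapshot(n); cv2.imwrite(f"pics/{n}0.png",s["pixels"][:,:,::-1]); print(n,{k:v for k,v in s.items() if k!="pixels"})
print(status.state())
E
```

```text
pics
scene {'fov_y': 56.10038830643626, 'cx': 319.8995690040292, 'cy': 197.41374038609717, 'eye': array([1139.94675547, -130.61271139,  463.37639588]), 'rotation': array([[ 0.1019179 , -0.53959111,  0.83573571],
       [ 0.99472169,  0.04523215, -0.09210218],
       [ 0.01189539,  0.8407113 ,  0.54135294]])}
top {'fov_y': 46.844269935606285, 'cx': 314.08006835378967, 'cy': 209.40843262354002, 'eye': array([485.86438519, -77.04294681, 945.19225492]), 'rotation': array([[ 0.01434597,  0.99141166, -0.12998887],
       [-0.99988196,  0.01350875, -0.00732016],
       [-0.0055013 ,  0.13007854,  0.99148843]])}
wrist {'fov_y': 68.16374186819093, 'cx': 323.62474798058673, 'cy': 203.50078255039782, 'eye': array([ 346.42102656, -553.96488977,  372.61955271]), 'rotation': array([[ 4.37222371e-01,  8.64846480e-01,  2.46732982e-01],
       [-8.99353107e-01,  4.20680539e-01,  1.19129650e-01],
       [-7.66905496e-04, -2.73986222e-01,  9.61733311e-01]])}
{'time': 0.15, 'joint_pos': array([58.43844524, 22.86446385,  2.58127236, 88.09697116, -1.07293704,
       69.15069885, -2.90386848]), 'joint_vel': array([ 0.01537848,  0.00218189, -0.00787698, -0.35486723,  0.0423825 ,
        0.09818893,  0.05789355]), 'joint_torque': array([ 1.94054941e-03, -4.75561595e+01,  1.36690903e+00, -2.54512972e+01,
        1.18047214e-02,  6.44936852e-03,  9.31945550e-06]), 'ee_pos': array([ 283.63587059, -584.33222128,  241.48145601]), 'ee_rot': array([[ 8.99591732e-01,  4.36731216e-01, -7.48527808e-04],
       [ 4.36731849e-01, -8.99590738e-01,  1.34037384e-03],
       [-8.79855858e-05, -1.53269516e-03, -9.99998822e-01]]), 'force': array([0.18432521, 0.06597304, 0.06787971]), 'moment': array([ 0.01495506,  0.01696361, -0.01008241]), 'width': 85.38363920018395}
```

View pics/top0.png

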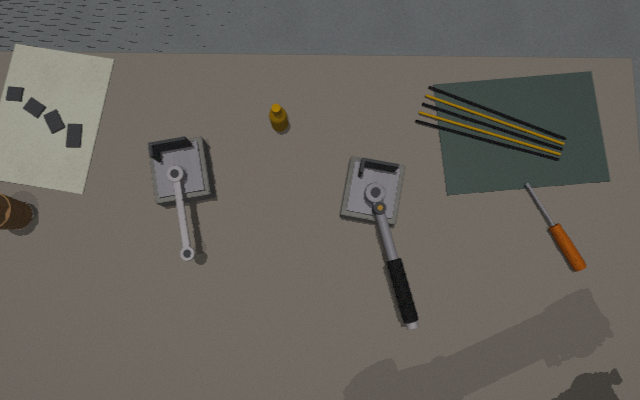

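View pics/scene0.png

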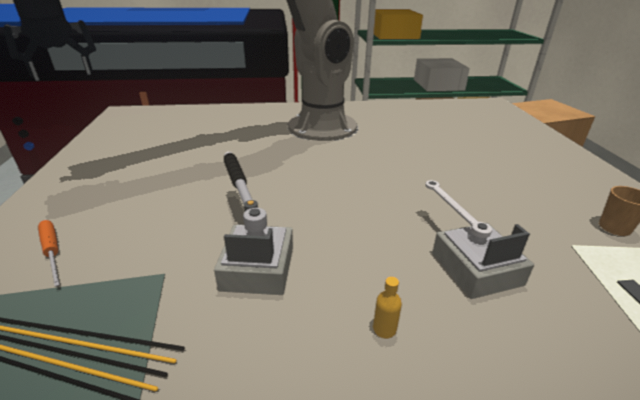

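View pics/wrist0.png

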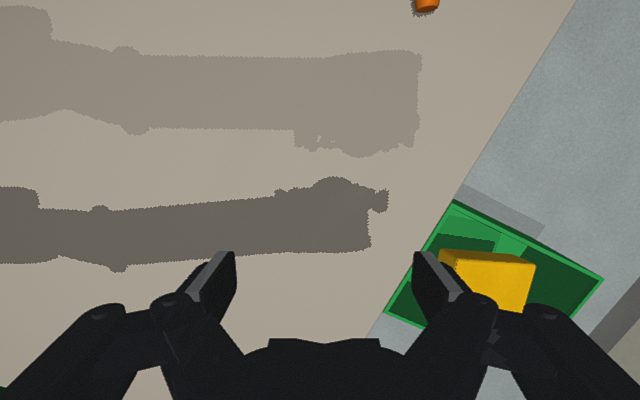

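The top view shows the torque wrench with its head at about (375,193) and its black grip at about (402,291). The spanner is at the left, from (175,173) to (187,254). Clockwise swings the grip to the left in this picture, toward world +y. I'll measure it with masks next.

```bash
cat > h.py <<'E'
import numpy as np, cv2
def K(s):
    f=200/np.tan(np.radians(s["fov_y"]/2)); return f
def ray(s,u,v):
    f=K(s); d=s["rotation"]@np.array([(u-s["cx"])/f,-(v-s["cy"])/f,-1]); return d
def plane(s,u,v,z):
    d=ray(s,u,v); return s["eye"]+d*(z-s["eye"][2])/d[2]
def proj(s,p):
    c=s["rotation"].T@(np.asarray(p,float)-s["eye"]); f=K(s); return s["cx"]+f*c[0]/-c[2], s["cy"]-f*c[1]/-c[2]
def grip(s,roi):
    x0,y0,x1,y1=roi; g=s["pixels"].max(2)[y0:y1,x0:x1]
    m=(g<45).astype(np.uint8)
    n,l,st,c=cv2.connectedComponentsWithStats(m); i=1+np.argmax(st[1:,4])
    pts=np.argwhere(l==i)[:,::-1].astype(np.float32)+[x0,y0]
    return cv2.minAreaRect(pts.astype(np.float32)),st[i]
E
python3 - <<'E'
from plant import imaging
from h import *
s=imaging.snapshot("top")
r,st=grip(s,(370,245,430,335)); print(r,st)
g=plane(s,*r[0],95); print("grip",g)
h=cv2.cvtColor(s["pixels"],cv2.COLOR_RGB2GRAY)
c=cv2.HoughCircles(h[165:220,345:405],cv2.HOUGH_GRADIENT,1,20,param1=80,param2=12,minRadius=6,maxRadius=14);print(c)
b=plane(s,375,193,112);print("bolt",b, np.linalg.norm(b[:2]-g[:2]))
sc=imaging.snapshot("scene"); print("in scene:",proj(sc,g),proj(sc,b))
big=cv2.resize(s["pixels"][150:340,330:440],None,fx=3.1,fy=3.1,interpolation=2)
cv2.imwrite("pics/crop.png",big[:,:,::-1])
for a in((187,254),(175,173)): print("sp",plane(s,*a,76))
E
```

```text
((401.58770751953125, 290.6291198730469), (64.95301818847656, 16.13953971862793), 74.24882507324219) [ 17  13  31  65 977]
grip [ 450.94618489 -231.5844015    95.        ]
[[[30.5 25.5 11. ]]]
bolt [ 626.85453513 -181.77159635  112.        ] 182.8252259392126
in scene: (np.float64(234.11999321007585), np.float64(169.22934198659385)) (np.float64(254.30068517246457), np.float64(210.15943158078494))
sp [512.12109799 166.78702442  76.        ]
sp [666.74413348 197.66651992  76.        ]
```

View pics/crop.png

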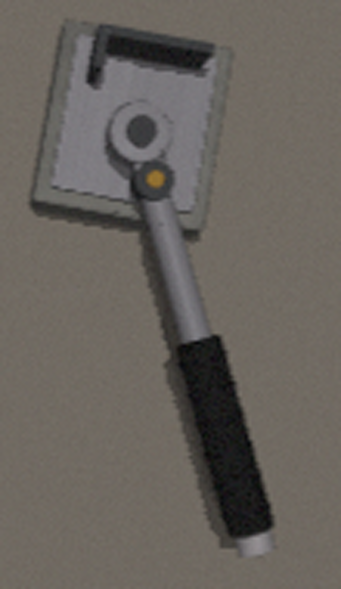

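The two views agree: the bolt-to-grip distance comes out at 183 mm against a nominal 182 mm. I'll push with closed fingers from the -y side along the arc, stopping on a force guard.

```bash
cat >> h.py <<'E'
B=np.array([626.9,-181.8]); PHI0=np.arctan2(-231.6+181.8,450.9-626.9)
def pose(sw,off,z,R=182):
    "sw: clockwise swing (rad) from start; off: TCP distance behind handle axis"
    a=PHI0-sw; r=np.array([np.cos(a),np.sin(a)]); t=np.array([r[1],-r[0]])
    p=B+R*r-off*t
    x=np.array([t[0],t[1],0]); zz=np.array([0,0,-1.]); y=np.cross(zz,x)
    return np.array([p[0],p[1],z]), np.column_stack([x,y,zz])
E
python3 - <<'E'
from plant import *
from plant import robot,fingers,solver,status,imaging
from h import *
for sw in (0,.3,.6,.95):
    q=solver.solve_ik(*pose(sw,27,85)); print(None if q is None else np.round(q,0))
robot.move_to(*pose(0,55,170)); 
fingers.gripper_close(30)
p,o=pose(0,55,85); robot.move_linear(p,v=120)
s=status.state(); print(s["time"],s["ee_pos"],p,s["force"],s["width"])
for n in("top","wrist"):
    i=imaging.snapshot(n); cv2.imwrite(f"pics/{n}1.png",i["pixels"][:,:,::-1])
E
```

```text
[ 42.  22. -21. 113.  10.  47.  31.]
[ 37.  18. -20. 118.   9.  45.  10.]
[ 31.  17. -20. 121.   8.  44. -13.]
[ 24.  17. -21. 120.   9.  44. -41.]
3.225 [ 467.35328545 -284.51204287   85.59870628] [ 466.7501323  -284.27448402   85.        ] [0.63649802 0.57748234 0.27866573] -0.15082120647445013
```

View pics/top1.png

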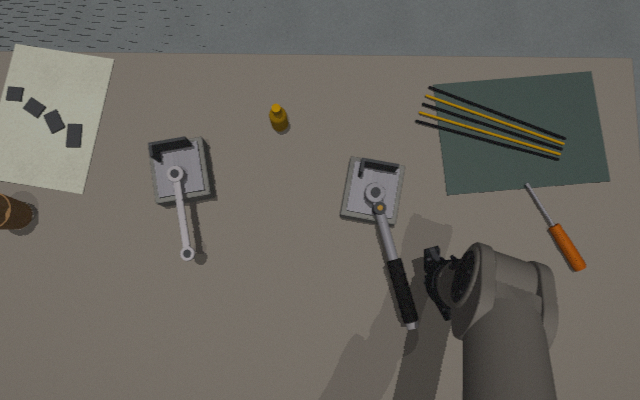

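View pics/wrist1.png

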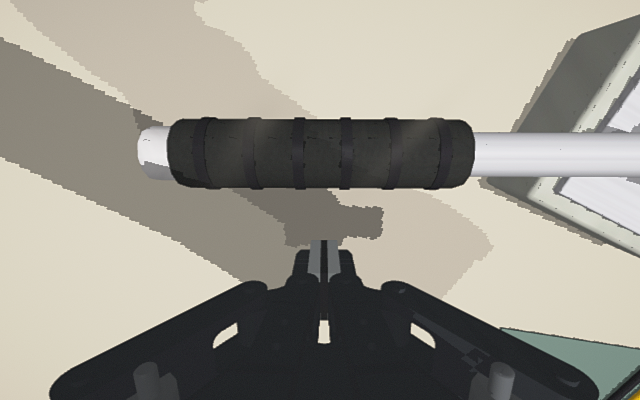

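The wrist view shows the closed fingers at about (322,250), square to the middle of the grip and just behind it. I'll push in short chords, with a guard well below the break-over force.

Run:
```python
from plant import robot,fingers,solver,status,imaging
from h import *
p,o=pose(0,27,85); print(robot.move_linear(p,o,v=50,guard=7))
for sw in np.arange(.08,.85,.08):
    p,o=pose(sw,27,85); hit=robot.move_linear(p,o,v=45,guard=7)
    s=status.state(); t=o[:,0]; print(round(sw,2),hit,round(s["time"],2),np.round(s["ee_pos"],1),"Ft",round(float(s["force"]@t),2),np.round(s["force"],1))
    if hit: break
i=imaging.snapshot("top"); cv2.imwrite("pics/top2.png",i["pixels"][:,:,::-1])
i=imaging.snapshot("wrist"); cv2.imwrite("pics/wrist2.png",i["pixels"][:,:,::-1])
```

```text
False
0.08 False 4.51 [ 453.6 -243.7   85. ] Ft -0.01 [0.1 0.  0.9]
0.16 False 4.98 [ 449.2 -229.5   85. ] Ft -0.06 [-0.6 -0.1  0.2]
0.24 False 5.46 [ 446.  -215.2   85. ] Ft -0.54 [ 0.  -0.5 -0.3]
0.32 False 5.93 [ 443.9 -200.6   85. ] Ft 0.44 [0.2 0.4 0.3]
0.4 False 6.41 [ 443.  -185.9   85. ] Ft 0.34 [-0.3  0.4  0.4]
0.48 False 6.88 [ 443.2 -171.2   85. ] Ft -0.2 [ 0.2 -0.2 -0.2]
0.56 False 7.36 [ 444.7 -156.6   85. ] Ft -0.62 [-0.4 -0.5 -0.4]
0.64 False 7.83 [ 447.2 -142.1   85. ] Ft -0.11 [-0.4  0.   0.3]
0.72 False 8.31 [ 451.1 -127.9   85. ] Ft 0.13 [ 0.5 -0.1  0.2]
0.8 False 8.78 [ 455.9 -114.    85. ] Ft 0.34 [ 0.3  0.2 -0.4]
```

View pics/top2.png

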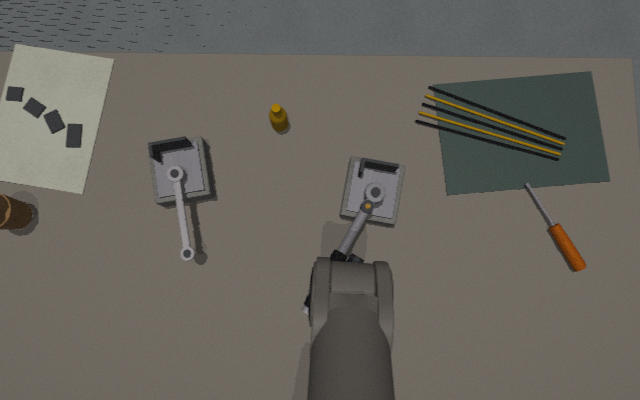

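View pics/wrist2.png

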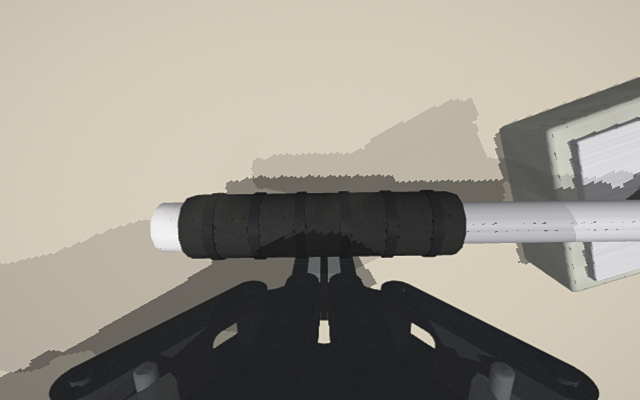

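The top view shows the handle swung to lower-left: pivot dot at about (368,207), tube running to (338,258). The guard hasn't tripped yet. Before pushing further I'll check that the handle is still straight, comparing the bolt-to-pivot direction with the tube direction.

```bash
cat > chk.py <<'E'
from h import *
def check(s):
    px=s["pixels"].astype(int)
    m=((px[...,0]-px[...,2]>45)); m[:195]=0;m[225:]=0;m[:,:345]=0;m[:,400:]=0
    yx=np.argwhere(m); c=yx.mean(0)[::-1]; P=plane(s,*c,108)
    d=P[:2]-B; a=np.arctan2(d[1],d[0])
    return len(yx),c,P,np.hypot(*d),PHI0-a
E
python3 - <<'E'
from chk import *
for n in("top0","top1","top2"):
    from plant import imaging,status
    s=imaging.snapshot("top") if n=="top0" else s
    q=dict(s); q["pixels"]=cv2.imread(f"pics/{n}.png")[:,:,::-1]
    try: print(n,check(q))
    except Exception as e: print(e)
    cv2.imwrite(f"pics/c_{n}.png",cv2.resize(q["pixels"][150:270,300:420],None,fx=4,fy=4,interpolation=2)[:,:,::-1])
E
python3 -c "
import cv2,numpy as np
a=[cv2.imread(f'pics/c_{n}.png')[:,:395] for n in('top1','top2')]
cv2.imwrite('pics/cc.png',np.hstack(a))"
```

```text
top0 (25, array([379.68, 207.24]), array([ 601.25741974, -190.75130519,  108.        ]), np.float64(27.160040259107166), np.float64(-0.06010840620146407))
top1 (26, array([379.76923077, 207.30769231]), array([ 601.13470095, -190.91381329,  108.        ]), np.float64(27.329694982124984), np.float64(-0.06424250729743575))
top2 (25, array([367.32, 205.76]), array([ 603.68330444, -168.16777436,  108.        ]), np.float64(26.923085426583356), np.float64(-5.476504188191279))
```

View pics/cc.png

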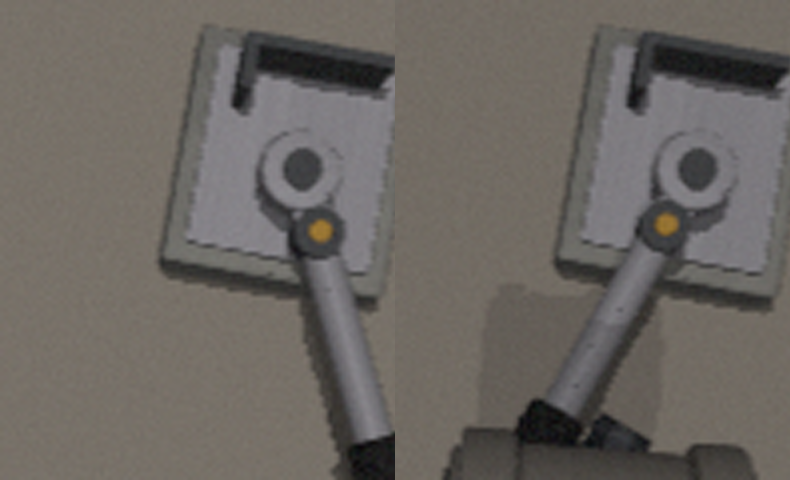

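Pivot travel of 22.7 mm on a 30 mm radius gives 0.776 rad, which matches the commanded handle swing. The wrench is therefore still straight, and the bolt must be nearly tight, since the swing can't exceed 0.8 rad. I'll continue in fine steps.

Run:
```python
from plant import robot,fingers,solver,status,imaging
from h import *
for sw in np.arange(.815,.90,.015):
    p,o=pose(sw,27,85); hit=robot.move_linear(p,o,v=15,guard=7)
    s=status.state(); t=o[:,0]; print(round(sw,3),hit,round(s["time"],2),np.round(s["ee_pos"],1),"Ft",round(float(s["force"]@t),2), "lag",round(float((p-s["ee_pos"])@t),2))
    if hit: break
i=imaging.snapshot("top"); cv2.imwrite("pics/top3.png",i["pixels"][:,:,::-1])
from chk import check
print(check(i))
```

```text
0.815 False 9.27 [ 456.7 -111.8   85. ] Ft -1.82 lag 0.36
0.83 True 9.49 [ 456.2 -111.8   84.6] Ft -1.06 lag 3.3
(26, array([367.15384615, 205.57692308]), array([ 604.01741674, -167.86419168,  108.        ]), np.float64(26.79215127986837), np.float64(-5.460418036809431))
```

The guard tripped at a swing of about 0.82 rad with the handle hard against the stop, so the bolt is tight. Now I'll rotate about the pivot in small steps, watching the force rise and drop.

```bash
cat >> h.py <<'E'
def bpose(sw,b,off=27,z=85):
    r0=np.array([np.cos(PHI0-sw),np.sin(PHI0-sw)]); a=PHI0-sw-b; r=np.array([np.cos(a),np.sin(a)]); t=np.array([r[1],-r[0]])
    p=B+30*r0+152*r-off*t; _,o=pose(sw+b,27,z)
    return np.array([*p,z]),o
E
python3 - <<'E'
from plant import robot,fingers,solver,status,imaging
from h import *
from chk import check
pk=0
for b in np.arange(.0,.131,.02):
    p,o=bpose(.818,b); hit=robot.move_linear(p,o,v=15,guard=25)
    s=status.state(); t=o[:,0]; F=float(s["force"]@t); print(round(b,3),hit,round(s["time"],2),np.round(s["ee_pos"],1),"Ft",round(F,2), "lag",round(float((p-s["ee_pos"])@t),2))
    if hit: break
i=imaging.snapshot("top"); cv2.imwrite("pics/top4.png",i["pixels"][:,:,::-1]); print(check(i))
i=imaging.snapshot("wrist"); cv2.imwrite("pics/wrist4.png",i["pixels"][:,:,::-1])
E
```

```text
0.0 False 9.83 [ 456.2 -111.5   84.6] Ft -2.95 lag 0.89
0.02 False 10.19 [ 456.  -111.2   84.5] Ft -10.28 lag 3.79
0.04 False 10.55 [ 456.3 -109.9   84.5] Ft -13.63 lag 5.54
0.06 False 10.91 [ 457.5 -107.    84.5] Ft -13.42 lag 5.54
0.08 False 11.27 [ 459.  -103.6   84.5] Ft -11.75 lag 4.97
0.1 False 11.62 [460.7 -99.9  84.4] Ft -10.53 lag 3.94
0.12 False 11.98 [462.8 -95.9  84.5] Ft -7.5 lag 2.57
(26, array([367.15384615, 205.57692308]), array([ 604.01741674, -167.86419168,  108.        ]), np.float64(26.79215127986837), np.float64(-5.460418036809431))
```

View pics/top4.png

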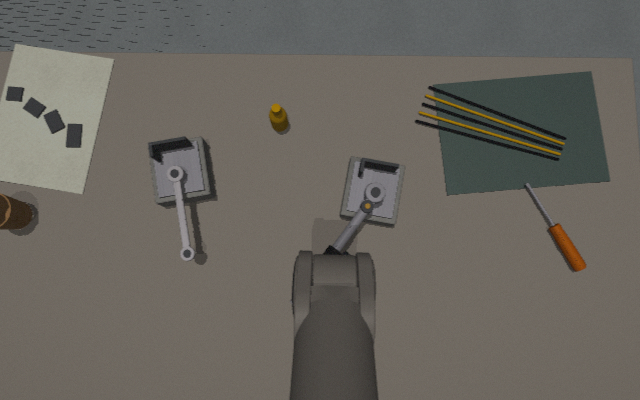

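View pics/wrist4.png

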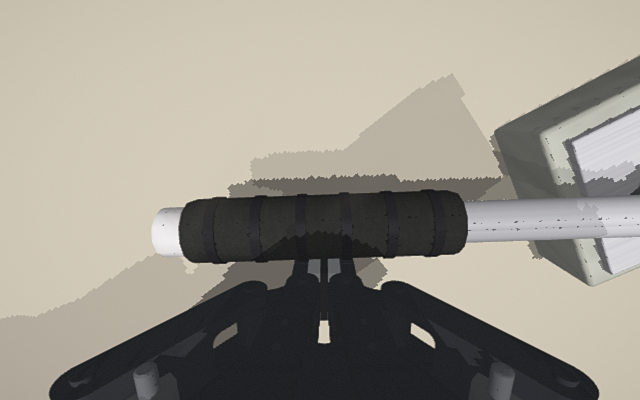

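Force peaked at 13.6 N and fell to 7.5 N, and the finger moved 17 mm past the tight position. That puts the break-over at about 0.11 rad, and the pivot dot stayed put at (367,206), so the bolt itself didn't turn. I'll back straight away, lift and inspect.

Run:
```python
from plant import robot,fingers,solver,status,imaging
from h import *
from chk import check
p,o=bpose(.818,.12,off=80); robot.move_linear(p,v=60)
p[2]=230; robot.move_linear(p,v=120)
a,_=bpose(.818,.12,off=260); a[2]=230; robot.move_linear(a,v=200)
s=status.state(); print(s["time"],s["ee_pos"],s["force"])
i=imaging.snapshot("top"); cv2.imwrite("pics/top5.png",i["pixels"][:,:,::-1]); print(check(i))
r,st=grip(i,(280,235,352,335)); g=plane(i,*r[0],95); print(r,g)
P0=B+30*np.array([np.cos(PHI0-.818),np.sin(PHI0-.818)])
d=g[:2]-P0; print("len",np.hypot(*d),"breakover",PHI0-.818-(np.arctan2(d[1],d[0])), "spanner px unchanged diff",np.abs(i["pixels"][130:270,140:220].astype(int)-cv2.imread("pics/top0.png")[130:270,140:220,::-1]).mean())
```

```text
15.525 [ 322.11978406 -277.05087473  229.91037082] [ 0.73639225 -0.73024207 -0.2979276 ]
(25, array([367.04, 205.6 ]), array([ 603.97195304, -167.65600741,  108.        ]), np.float64(26.93970794050901), np.float64(-5.454695677570141))
((316.70001220703125, 274.4000244140625), (15.599997520446777, 63.39999008178711), 36.86989974975586) [477.87320043 -77.25812144  95.        ]
len 152.12506555736957 breakover -6.200018305008834 spanner px unchanged diff 1.9902976190476191
```

View pics/top5.png

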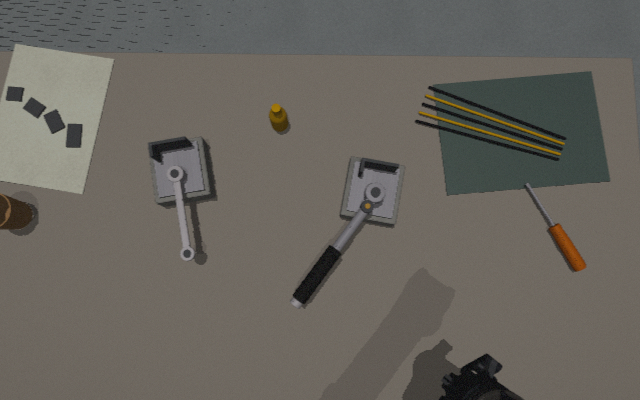

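```bash
python3 -c "
from plant import order,robot
robot.sleep(0.5); print(order.job_done())"
```

```text
the job is handed in; nothing more can be done
None
```

The torque wrench is clicked and left broken over by about 0.1 rad, within the 0.05–0.30 window, and the job is handed in. I swung it clockwise with closed fingers pushing on the grip until the bolt stopped hard, at about 0.8 rad of swing. I then pushed on slowly through the click, backed off and lifted clear, using about 16 of the 48 s.

**Click:** the push force peaked at 13.6 N in the readings taken between steps, then fell to 7.5 N. The pivot dot stayed where it was, so the bolt itself did not turn.

**Break-over angle:** the three estimates differ a little, but all lie inside the window.

| Method | Break-over (rad) |
|---|---|
| Finger travel after tight | about 0.11 |
| Force reading (8 N at 0.1 rad) | about 0.10 |
| Final top picture | about 0.08 |

**Bolt angle:** I could not read it directly. It is inferred from the hard stop and from the ~0.8 rad of swing, which ends near 0.9 given a start of at least 0.1.

**Clearance:** after I backed off, the final top picture showed the arm well clear of the wrench. The ring spanner looked unmoved, with only a noise-level pixel difference from the first picture.

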